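# Hang the lantern on its stand with an S-hook

### The arm

A 6-joint arm with a two-finger parallel gripper is mounted at the origin on the work surface. World frame = base frame: x ahead of the robot, y to its left, z up, the work surface at z = 0. Lengths are in m, angles in degrees, forces in N, time in s.
With the tool pointing down it reaches from about 0.4 to 0.825 m from the base axis. Payload 7 kg.
Tool frame: the origin (TCP) lies between the finger pads; the fingertips stand 25 mm ahead of it and the grasp point (between the pads) lies 6 mm ahead of it; z points along the fingers, y is the line along which they close (so a half turn about z gives the same grasp; the last joint's range is limited). The gripper opens to 88 mm and grips with 3 to 60 N. Pads are 19 mm wide; open, the fingers measure 130 mm over their backs; the gripper's body (78 mm by 193 mm) begins 47 mm behind the grasp point.
Start: joints at [-47.149, 20.546, 0.682, 0, -70.136, -16.507], TCP at [0.3, -0.605, 0.252] pointing down, gripper open.
Joint ranges: [-176.03, 176.03], [-82.01, 121.73], [-58.28, 71.71], [-173.87, 95.51], [-174.79, -0.11], [-173.66, 173.66]. Speed limits (degrees/s): [136.94, 136.94, 172.46, 180, 180, 180].

### API

Orientations are given as [roll, pitch, yaw] about the fixed x, y, z axes, in that order (R = Rz(yaw) Ry(pitch) Rx(roll)).
In Python, from plant import ctrl gives the robot as it stands.
- The arm moves only by the shell command python3 drive.py 'ROWS'. ROWS is a JSON list of rows, 1 to 8 of them, each of 5 numbers: dx, dy, dz in m, then a turn about the tool's z in degrees, then the finger opening in m; each row is the pose to reach, as a shift and turn from the pose commanded when the command began, along the tool's axes at that moment; what a row does not reach only later rows make up. A row lasts 1/8 s, in which the tool goes at most 0.0625 m and 10.7 degrees, less where a joint would pass 70% of its speed; a pose out of reach is approached as far as the arm can. The fingers move at their own pace and stop on an object; the grip force is fixed at half the most. Time passes only in rows, so rows that do not move let the fingers close. It prints the time, the measured TCP pose, the force, the opening and the grip force at its end.
- ctrl.get_obs(): the state, without advancing time (a new reading comes with each control period).
- ctrl.snapshot(name): name is "side" or "top" or "wrist"; returns a dict with "frame" (400x640x3 uint8, red, green, blue), "z_map" (400x640 float32, m along the optical axis (not along the pixel's ray), 0 where there is no reading), "fovy" (degrees; the focal length in pixels is half the picture's height over the tangent of half this angle, whatever the lens; pixels are square), "cx", "cy" (the principal point, pixels), "R" (3x3) and "t" (3): a world point X has camera coordinates R X + t; the wrist camera has in their place "T_tool_cam" (4x4, takes a point from camera to tool coordinates, whose origin is the TCP and whose axes are the flange's). Camera axes: x right, y down, z forward; pixel columns grow to the right and rows downward; lengths in m; the calibration is good to about 2 mm. A picture is of the moment at which its call begins: read the wrist's pose just before it.
- ctrl.close_job(): hands the job in; it is judged then, once.
The state is a dict: "clock": time; "joint_pos": joint angles; "qvel": joint speeds; "tau": joint torques, N m; "tool_pos": TCP position; "orientation": TCP orientation; "force": force on the tool from outside, world axes, zero at the start; "moment": the same for the moment, N m; "opening": finger opening in m; "gripper_force": force on a finger pad.
Only numpy, scipy, OpenCV 4.12 (cv2) and the standard library are available. Lean on these libraries where they do the work, as an engineer would, in place of code of your own. Each camera call takes 0.05 s, during which the arm holds its last target. There are 200 camera calls.

### The job

Hang the lantern up for the evening: hang the loose steel S-hook on the arm of the lantern stand, then hang the lantern by its wire bail from the S-hook's lower loop, keeping the lantern upright. Let go and leave the chain hanging freely and almost still, and leave the bottle, the pump dispenser and the tumbler on its coaster where they stand.

Things in the scene. Friction and masses are not known exactly. Their poses are not given: they have to be found in the camera images.
- s_hook: Steel S-hook of 8 mm round bar, 132 x 40 mm, 85 g, lying flat. Both ends alike: half a turn about z gives the same shape. Origin: middle of the shank on the bar's centre line, 4 mm above the sill at the start. x runs end to end, z is normal to its plane (up at the start). The straight shank, 86 mm long, slants from (40.4, -15) to (-40.4, 15) mm, 20.4 degrees off x. Hung by one end, x is vertical.
- loop_a (a point): Inner side of the bend of the S-hook's loop at its +x end, (58, 0, 0) mm in its frame: it rests on what carries it. The loop's bar centre line is a circle of radius 16 mm about (46, 0), 24 mm clear inside; its open tip is at (46, +16) and the round bar end reaches 4 mm further towards the middle, so the tip stands 16 mm higher than the inner bend when this loop is the lower one.
- loop_b (a point): The same for the loop at the -x end: inner bend at (-58, 0, 0) mm in the S-hook's frame, circle about (-46, 0), open tip at (-46, -16) mm.
- stand: Dark steel lantern stand, fixed. Origin: centre of the underside of its round foot (160 mm across, 12 mm high); z up, x from the arm's free end to the upright (9 mm bar at x = +70 mm). The 9 mm round arm runs from the upright's top along -x, its top side about 316 mm high, to x = -29 mm; its end turns up to a 13 mm ball at x = -41 mm, 338 mm high. The free end faces roughly to the robot.
- stand_seat (a point): Top side of the stand's arm in its slight sag, 315.5 mm above the sill, 26 mm behind the ball: where the S-hook's loop comes to rest; hung there it swings and turns freely. Axes as the stand's.
- lantern: Grey LED lantern with a clear body, standing, about 320 g (varies). Origin: centre of its underside, z up. Foot 70 mm across (z 0 to 22 mm), clear body 60 mm across at z = 36 and tapering to 51 mm at 72, straight round cap 48 mm across (z 75 to 109), cap top at 112 mm. Over the cap stands a fixed wire bail (see bail_top).
- bail_top (a point): Middle of the underside of the bail's top, on the lantern's axis, 154 mm above its underside: the point to rest in the S-hook's loop. The bail is an upright arch of 6 mm wire in the lantern's xz plane, legs at x = +19 and -19 mm, opening 32 mm wide and 42 mm high above the cap; one looks through it along the lantern's y axis. Half a turn about z gives the same shape.
- lantern_cap (a point): Point on the lantern's axis at about half height of its round cap (48 mm wide), 95 mm above the underside. Axes as the lantern's.
- bottle: Aluminium drink bottle with screw cap, 66 mm across, 200 mm high, standing; origin at the centre of its underside. Not part of the job.
- pump: White pump dispenser of sunscreen, 56 mm across, 150 mm high, standing behind the stand; origin at the centre of its underside. Not part of the job.
- tumbler: Chunky green glass tumbler, 84 mm across, 100 mm high, standing on the coaster; origin at the centre of its underside. Not part of the job.
- coaster: Round bamboo coaster, 100 mm across, 9 mm thick; origin at the centre of its underside. Not part of the job.

How it is judged (in metres and radians):
On the way:
1. the S-hook hangs on the stand's arm by itself, let go, and not yet carrying the lantern (contact force between s_hook and stand above 0.3 N and height (world z) of s_hook above 0.23 m and contact force between s_hook and the fingers below 0.05 N and contact force between s_hook and lantern below 0.05 N), for 0.3 s.
At the end, for the whole second after the job is handed in: S-hook hung on the arm (middle above 230 mm, within 60 mm of the seat seen from above), carrying the lantern by its bail (over 1.5 N; bail top within 20 mm of its middle seen from above); lantern underside above 30 mm, off the stand, upright within 0.2 rad, in line within 0.25 rad, below 100 mm/s (contact force between s_hook and stand above 1.5 N and contact force between lantern and s_hook above 1.5 N and contact force between lantern and stand below 0.1 N and height (world z) of lantern above 0.03 m and height (world z) of s_hook above 0.23 m and horizontal distance between s_hook and stand_seat below 0.06 m and horizontal distance between bail_top and s_hook below 0.02 m and angle between the x axis of s_hook and the z axis of lantern, either way round below 0.25 rad and angle between lantern's own z axis and vertical below 0.2 rad and linear speed of lantern below 0.1 m/s and angular speed of lantern below 0.8 rad/s); the robot touches nothing.
It fails at once if the lantern is tipped by more than 0.6 rad (angle between lantern's own z axis and vertical above 0.6 rad).
It fails at once if the bottle is moved more than 20 mm or tipped (distance of bottle from where it was at the start of the episode above 0.02 m or angle between bottle's own z axis and vertical above 0.3 rad).
It fails at once if the pump dispenser is moved more than 20 mm or tipped (distance of pump from where it was at the start of the episode above 0.02 m or angle between pump's own z axis and vertical above 0.3 rad).
It fails at once if the tumbler or its coaster is moved more than 20 mm or tipped (distance of any of tumbler, coaster from where it was at the start of the episode above 0.02 m or angle between tumbler's own z axis and vertical above 0.3 rad).
It also fails if it takes over 72 s, if anything falls off the work surface, if the arm or the gripper's body presses on something with over 40 N, if the wrist force passes 120 N, or if a joint passes its speed limit or range.

## Working session

There is one attempt and no reset: what is moved stays moved. The work goes in short steps, Python scripts to look and compute and a shell command to move; the robot and the scene stay as the last step left them, time stands still between calls to the robot, and variables do not carry over. Pictures are saved under pics/ and viewed, at most 10 in all, crops included, and the job is handed in when it is done.

```bash
ls; mkdir -p pics; cat > h.py <<'E'
import numpy as np,cv2
from plant import ctrl
from scipy.spatial.transform import Rotation as Ro
def obs():return ctrl.get_obs()
def toolR(o):return Ro.from_euler('xyz',o['orientation'],degrees=True).as_matrix()
def snap(n):
    o=obs();s=ctrl.snapshot(n);f=200/np.tan(np.radians(s['fovy'])/2);z=s['z_map']
    v,u=np.mgrid[0:400,0:640]
    P=np.stack([(u-s['cx'])/f*z,(v-s['cy'])/f*z,z],-1)
    if n=='wrist':
        T=s['T_tool_cam'];P=P@T[:3,:3].T+T[:3,3];P=P@toolR(o).T+np.array(o['tool_pos'])
    else:P=(P-s['t'])@s['R']
    P[z==0]=np.nan
    return s['frame'],P,s
E
python3 - <<'E'
from h import *
print(obs())
ims=[]
for n in('side','top','wrist'):
    f,P,s=snap(n);cv2.imwrite(f'pics/{n}0.png',f[...,::-1]);np.save(f'{n}0.npy',P)
    print(n,s['fovy'],s.get('t'),s.get('T_tool_cam'), None if n=='wrist' else -s['R'].T@s['t'])
E
```

```text
drive.py
pics
plant.py
{'clock': 0.0, 'joint_pos': array([-4.71492449e+01,  2.05892642e+01,  6.33723325e-01, -2.02197364e-02,
       -7.01361293e+01, -1.65067122e+01]), 'qvel': array([-0.03358591,  0.08940523,  0.05063617,  0.08162557, -0.01445445,
       -0.03870655]), 'tau': array([-2.41793219e-03, -5.82719028e+01,  2.93055797e+01,  6.99740231e+00,
        6.90367728e-03, -1.02625756e-04]), 'tool_pos': array([ 0.29931332, -0.60450394,  0.25064647]), 'orientation': array([ 1.79906707e+02, -7.82395198e-03, -1.53662836e+02]), 'force': array([ 0.61826358,  0.34093647, -0.08116284]), 'moment': array([-0.05098472, -0.00514819,  0.02922099]), 'gripper_force': 0.0, 'opening': 0.08752240554801681}
side 45.06369358203147 [0.58447212 0.14227772 1.22974356] None [0.52614112 0.828221   0.95464408]
top 42.38117792404661 [-0.01291975  0.61287895  1.47911236] None [ 0.44788771 -0.01335897  1.53713339]
wrist 62.6336657220347 None [[ 8.37827609e-04 -9.67993009e-01 -2.50975759e-01  6.72742409e-02]
 [ 9.99999443e-01  9.72241348e-04 -4.11576347e-04  6.96378294e-04]
 [ 6.42412037e-04 -2.50975274e-01  9.67993285e-01 -1.33959330e-01]
 [ 0.00000000e+00  0.00000000e+00  0.00000000e+00  1.00000000e+00]] None
```

View pics/top0.png

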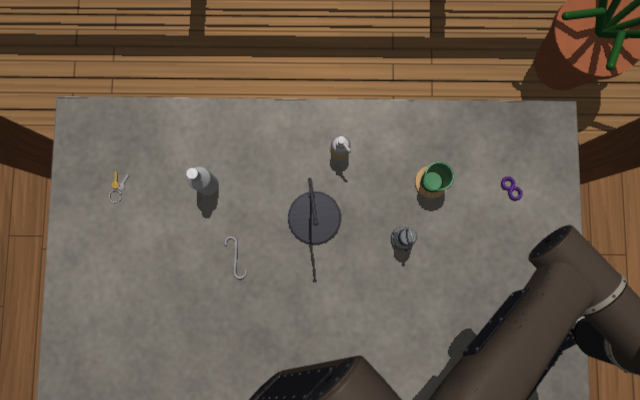

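View pics/side0.png

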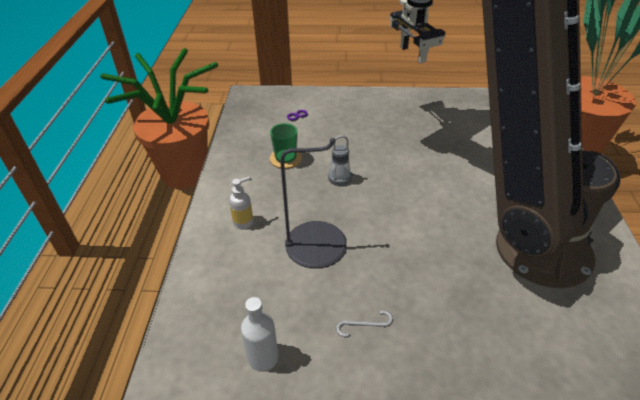

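The rows offer no way to tilt the tool. I'll make one short test in free space to see how the arm behaves at the edge of its reach.

```bash
python3 drive.py '[[0,-0.06,0,0,0.088],[0,-0.12,0,0,0.088],[0,-0.18,0,0,0.088],[0,-0.24,0,0,0.088],[0,-0.28,0,0,0.088],[0,-0.28,0,0,0.088]]'; python3 - <<'E'
from h import *
o=obs();print(o['joint_pos'],o['orientation'],o['tool_pos'])
P=np.load('top0.npy');I=cv2.imread('pics/top0.png')
def roi(n,u0,u1,v0,v1,zl,zh):
    p=P[v0:v1,u0:u1].reshape(-1,3);p=p[(p[:,2]>zl)&(p[:,2]<zh)]
    print(n,len(p),p.min(0).round(4),p.max(0).round(4),np.median(p,0).round(4));return p
roi('ground',100,160,300,360,-1,1)
roi('lant cap',385,425,220,260,.09,.13);roi('bail',385,425,220,260,.135,.2);roi('all',385,425,220,260,.01,.2)
h=roi('hook',220,250,230,285,.004,.05)
roi('foot',285,345,185,250,.006,.03)
a=roi('arm',300,330,170,290,.28,.37);print(a.round(3).tolist()[:60])
roi('bottle',180,225,160,205,.02,.25);roi('pump',325,355,130,175,.02,.25);roi('tumb',410,460,155,205,.005,.25)
E
```

```text
clock: 0.9
tool_pos: [0.4245, -0.8572, 0.242]
orientation: [179.5, -0.0, -153.7]
force: [0.6, -0.8, -2.4]
opening: 0.0876
gripper_force: 0.0
[-5.21132601e+01  5.25671238e+01  5.63726533e+01 -6.39193024e-02
 -9.43033393e+01 -1.15786631e+01] [ 1.79499522e+02 -3.74346967e-02 -1.53687240e+02] [ 0.42449473 -0.85723386  0.24199974]
ground 3583 [ 0.1628  0.4471 -0.0114] [0.3349 0.6327 0.0117] [2.486e-01 5.379e-01 2.000e-04]
lant cap 212 [ 0.501  -0.2826  0.0916] [ 0.5457 -0.2364  0.1282] [ 0.5229 -0.2547  0.1114]
bail 37 [ 0.5027 -0.2661  0.1397] [ 0.5429 -0.2525  0.1631] [ 0.5233 -0.2597  0.1559]
all 482 [ 0.4757 -0.3234  0.0104] [ 0.5574 -0.2255  0.1631] [ 0.5201 -0.2508  0.0982]
hook 343 [0.3831 0.1928 0.004 ] [0.5424 0.2804 0.0192] [0.4594 0.2343 0.0061]
foot 1931 [ 0.4873 -0.0877  0.006 ] [0.6791 0.0882 0.0255] [ 0.5802 -0.0008  0.0107]
arm 185 [ 0.5373 -0.011   0.2937] [0.6553 0.0143 0.3412] [0.5914 0.0015 0.316 ]
[[0.655, 0.012, 0.294], [0.655, 0.01, 0.295], [0.652, 0.014, 0.296], [0.651, 0.012, 0.305], [0.651, 0.009, 0.307], [0.652, 0.007, 0.301], [0.648, 0.014, 0.307], [0.647, 0.01
[... 750 characters left out ...]
.011, 0.314], [0.625, 0.009, 0.316], [0.625, 0.006, 0.316], [0.625, 0.004, 0.318], [0.622, 0.009, 0.317], [0.622, 0.006, 0.32], [0.622, 0.004, 0.32], [0.621, 0.009, 0.312], [0.619, 0.006, 0.321], [0.62, 0.004, 0.315], [0.62, 0.002, 0.318], [0.617, 0.009, 0.318], [0.617, 0.006, 0.319], [0.618, 0.004, 0.312], [0.618, 0.002, 0.315], [0.615, 0.009, 0.316], [0.615, 0.006, 0.318], [0.616, 0.004, 0.313], [0.615, 0.002, 0.315], [0.614, 0.009, 0.31]]
bottle 644 [0.6473 0.2873 0.0202] [0.7125 0.355  0.2063] [0.6712 0.3098 0.1328]
pump 378 [ 0.7514 -0.1005  0.0209] [ 0.8146 -0.0458  0.1552] [ 0.7731 -0.0713  0.0974]
tumb 1120 [ 0.6244 -0.432   0.005 ] [ 0.7736 -0.2851  0.1149] [ 0.6958 -0.3517  0.0278]
```

The tool stays vertical. I'll hang the hook flat over the ball first. Then I'll regrip it while it hangs, scoop up the bail with it, and lower hook and lantern onto the arm together.

```bash
python3 drive.py '[[0,0,-0.06,10,0.088],[-0.01,0.02,-0.11,20,0.088],[-0.03,0.06,-0.15,26.3,0.088],[-0.06,0.11,-0.16,26.3,0.088],[-0.09,0.16,-0.16,26.3,0.088],[-0.115,0.215,-0.16,26.3,0.088],[-0.145,0.265,-0.16,26.3,0.088],[-0.17,0.32,-0.16,26.3,0.088]]' | head -3
python3 - <<'E'
from h import *
f,P,s=snap('top') 
from scipy.optimize import least_squares
np.save('top1.npy',P);cv2.imwrite('pics/top1.png',f[...,::-1])
# hook: bright grey pixels near, ray-plane at z=4mm+; template fit by distance
f0=cv2.imread('pics/top0.png').astype(int);sub=f0[225:290,215:260]
c=-s['R'].T@s['t'];F=200/np.tan(np.radians(s['fovy'])/2)
def ray(u,v,z):
    d=np.stack([(u-s['cx'])/F,(v-s['cy'])/F,np.ones_like(u,float)],-1)@s['R'];return c+d*((z-c[2])/d[:,2])[:,None]
g=sub.min(-1);v,u=np.where(g>np.median(g)+45);print(len(u))
q=ray(u+215.,v+225.,.004)[:,:2]
def curve():
    a=np.radians(np.linspace(90,-110.4,40));L=np.c_[46+16*np.cos(a),16*np.sin(a)]
    t=np.linspace(0,1,40)[:,None];S=(1-t)*[40.4,-15]+t*[-40.4,15]
    return np.r_[L,S,-L]/1e3
C=curve()
from scipy.spatial import cKDTree
def res(p):
    a=p[2];X=C@np.array([[np.cos(a),np.sin(a)],[-np.sin(a),np.cos(a)]])+p[:2]
    return np.r_[cKDTree(X).query(q)[0],cKDTree(q).query(X)[0]]
b=min((least_squares(res,[*q.mean(0),a],loss='soft_l1',f_scale=.003) for a in np.radians([-20,0,20,40])),key=lambda r:r.cost)
print('hook',b.x[:2],np.degrees(b.x[2]),np.mean(abs(b.fun)))
# arm line
P0=np.load('top0.npy');a=P0[170:290,300:330].reshape(-1,3);a=a[(a[:,2]>.305)&(a[:,2]<.36)]
l=cv2.fitLine(a[:,:2].astype(np.float32),cv2.DIST_HUBER,0,.01,.01).ravel();print('arm',l,np.degrees(np.arctan(l[1]/l[0])),a.min(0),a.max(0))
p=P0[185:250,285:345].reshape(-1,3);p=p[(p[:,2]>.005)&(p[:,2]<.02)];print('foot',cv2.minEnclosingCircle(p[:,:2].astype(np.float32)),np.median(p,0))
E
```

```text
clock: 1.9
tool_pos: [0.4331, -0.4908, 0.4121]
orientation: [-180.0, 0.1, -179.9]
2
hook [0.45954296 0.2283961 ] 12.664089424925447 0.020256035476263243
arm [0.99005604 0.14067332 0.591073   0.0020235 ] 8.08681 [ 0.53727175 -0.0110032   0.30715803] [0.65060354 0.01405568 0.34117835]
foot ((0.5819688439369202, -0.0018251650035381317), 0.12589123845100403) [ 0.57986322 -0.00093096  0.0104315 ]
```

```bash
python3 drive.py '[[-0.049,0.046,0,0,0.088],[-0.077,0.098,0,0,0.088],[-0.106,0.151,0,0,0.088],[-0.134,0.204,0,0,0.088],[-0.163,0.257,0,0,0.088]]' | head -3; python3 - <<'E'
from h import *
o=obs();print(o['tool_pos'],o['orientation'],o['joint_pos'])
E
```

```text
clock: 2.58
tool_pos: [0.5964, -0.2344, 0.4125]
orientation: [-180.0, 0.1, -179.9]
[ 0.59635922 -0.23444759  0.41253743] [-1.79989477e+02  9.15888850e-02 -1.79943454e+02] [-4.04238528e+00  1.41951285e+01  1.21596718e+01  3.95219878e-03
 -8.78724366e+01 -8.59012204e+01]
```

```bash
python3 - <<'E'
from h import *
f,P,s=snap('wrist');cv2.imwrite('pics/w_lan.png',f[...,::-1]);np.save('w_lan.npy',P)
E
python3 drive.py '[[0.018,0.058,0,0,0.088],[0.036,0.117,0,0,0.088],[0.055,0.176,0,0,0.088],[0.073,0.235,0,0,0.088],[0.092,0.294,0,0,0.088],[0.110,0.352,0,0,0.088],[0.13,0.41,0,0,0.088],[0.15,0.465,0,0,0.088]]' | head -3
python3 drive.py '[[0,0,0.06,0,0.088],[0,0,0.12,0,0.088],[0,0,0.17,0,0.088],[0,0,0.17,0,0.088]]' | head -3
python3 - <<'E'
from h import *
f,P,s=snap('wrist');cv2.imwrite('pics/w_hook.png',f[...,::-1]);np.save('w_hook.npy',P)
a=cv2.imread('pics/w_lan.png');cv2.imwrite('pics/c1.png',np.vstack([a,f[...,::-1]])[:, :][::1] if 0 else cv2.resize(np.vstack([a,f[...,::-1]]),(480,600)))
E
```

```text
clock: 3.62
tool_pos: [0.4447, 0.2292, 0.4122]
orientation: [179.9, 0.1, -179.9]
clock: 4.12
tool_pos: [0.4443, 0.2263, 0.2391]
orientation: [-179.8, -0.3, -180.0]
```

View pics/c1.png

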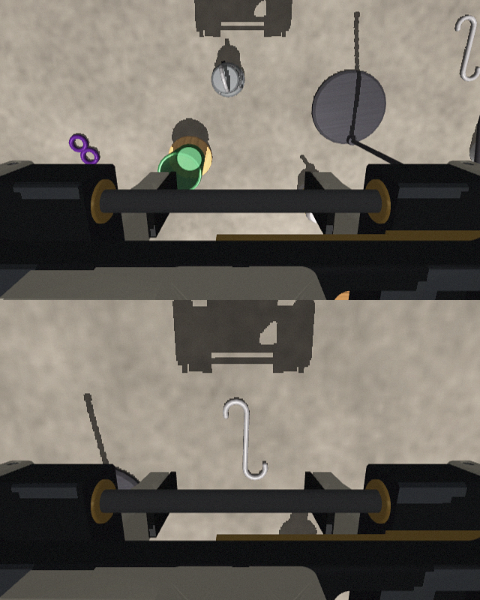

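Top half: lantern at about (304,100) px with its bail nearly along world x. Bottom half: hook at about (327,187) px, clearly bright. Next I'll fit both.

```bash
cat > fit.py <<'E'
from h import *
from scipy.optimize import least_squares
from scipy.spatial import cKDTree
a=np.radians(np.linspace(90,-110.4,40));L=np.c_[46+16*np.cos(a),16*np.sin(a)]
t=np.linspace(0,1,40)[:,None];C=np.r_[L,(1-t)*[40.4,-15]+t*[-40.4,15],-L]/1e3
def fit(q,angs):
    def X(p):
        a=p[2];return C@np.array([[np.cos(a),np.sin(a)],[-np.sin(a),np.cos(a)]])+p[:2]
    r=lambda p:np.r_[cKDTree(X(p)).query(q)[0],cKDTree(q).query(X(p))[0]]
    b=min((least_squares(r,[*q.mean(0),np.radians(g)],loss='soft_l1',f_scale=.003) for g in angs),key=lambda r:r.cost)
    return b.x[:2],np.degrees(b.x[2]),np.mean(abs(b.fun))
E
python3 - <<'E'
from fit import *
f=cv2.imread('pics/w_hook.png');P=np.load('w_hook.npy')
m=np.zeros((400,640),bool);g=f.min(-1);m[120:245,285:370]=g[120:245,285:370]>185
print(m.sum(),np.percentile(g[120:245,285:370],[50,90,99]))
p=P[m];print(np.nanmedian(p,0));q=p[np.isfinite(p[:,0])][:,:2]
print(fit(q,range(-40,60,15)))
P=np.load('w_lan.npy')[40:140,260:350].reshape(-1,3)
b=P[(P[:,2]>.135)&(P[:,2]<.18)];c=P[(P[:,2]>.1)&(P[:,2]<.12)]
print('bail',len(b),b.min(0),b.max(0),cv2.fitLine(b[:,:2].astype(np.float32),cv2.DIST_HUBER,0,.01,.01).ravel(),b[b[:,2]>.15].mean(0),np.percentile(b[:,2],90))
print('cap',cv2.minEnclosingCircle(c[:,:2].astype(np.float32)),np.median(c,0))
A=np.load('w_lan.npy').reshape(-1,3);z=A[(A[:,2]>.3)&(A[:,2]<.36)&(abs(A[:,1])<.05)&(A[:,0]>.5)&(A[:,0]<.68)]
print('arm',len(z),z.min(0),z.max(0),cv2.fitLine(z[:,:2].astype(np.float32),cv2.DIST_HUBER,0,.01,.01).ravel())
z=A[(A[:,2]>.005)&(A[:,2]<.018)&(abs(A[:,1])<.1)&(A[:,0]>.48)&(A[:,0]<.68)]
print('foot',len(z),np.percentile(z,[1,99],axis=0))
E
```

```text
488 [145. 156. 230.]
[0.44711649 0.23325437 0.00841628]
(array([0.46092099, 0.23358867]), np.float64(19.06500583646893), np.float64(0.0009251465330816767))
bail 196 [ 0.50029713 -0.26768981  0.13873491] [ 0.54137484 -0.25270064  0.1621911 ] [ 0.9657805  0.2593609  0.5233997 -0.2595395] [ 0.52106456 -0.26026765  0.15714432] 0.16010040995616487
cap ((0.521213710308075, -0.2599045932292938), 0.024228079244494438) [ 0.52125462 -0.25757491  0.11242426]
arm 320 [ 0.55806442 -0.00684753  0.30833222] [0.60417407 0.00246107 0.31588073] [ 0.9890715   0.14743678  0.58536094 -0.00216301]
foot 7464 [[ 0.50548546 -0.07438615  0.0063054 ]
 [ 0.65128728  0.07367254  0.0136079 ]]
```

```bash
python3 - <<'E'
from h import *
o=obs();print(o['tool_pos'],o['orientation'],o['force'],o['qvel'])
E
python3 drive.py '[[0.01,0.008,0.06,1.3,0.06],[0.01,0.008,0.12,1.3,0.05],[0.01,0.008,0.17,1.3,0.04],[0.01,0.008,0.19,1.3,0.04],[0.01,0.008,0.19,1.3,0.04]]'
```

```text
[0.44603489 0.22755676 0.24199796] [-1.79918387e+02 -2.58277645e-02 -1.79928981e+02] [0.84725763 0.16115304 1.14115844] [-0.04677273 -1.40885272  4.01481859  0.94678542 -0.79785285 -0.04644448]
clock: 4.8
tool_pos: [0.4375, 0.2372, 0.0526]
orientation: [180.0, 0.0, 178.8]
force: [-0.0, 0.2, 0.0]
opening: 0.0439
gripper_force: 0.0
```

```bash
python3 drive.py '[[0.003,-0.002,0.015,0,0.04],[0.003,-0.002,0.025,0,0.04],[0.003,-0.002,0.025,0,0.04],[0.003,-0.002,0.025,0,0.0],[0.003,-0.002,0.025,0,0.0],[0.003,-0.002,0.025,0,0.0],[0.003,-0.002,0.025,0,0.0]]'
```

```text
clock: 5.68
tool_pos: [0.4334, 0.2345, 0.0265]
orientation: [-180.0, -0.0, 178.7]
force: [0.2, 0.4, 1.5]
opening: 0.0069
gripper_force: 30.0
```

```bash
python3 drive.py '[[0.003,-0.002,-0.05,0,0.0],[0,0,-0.11,0,0.0],[0,0,-0.17,0,0],[0,0,-0.23,0,0.0],[0,0,-0.29,0,0],[0,0,-0.35,0,0.0],[0,0,-0.40,0,0],[0,0,-0.40,0,0]]'
python3 - <<'E'
from h import *
f,P,s=snap('wrist');cv2.imwrite('pics/w_h2.png',f[...,::-1]);np.save('w_h2.npy',P)
E
```

```text
clock: 6.68
tool_pos: [0.4343, 0.235, 0.4305]
orientation: [179.7, 0.3, 178.7]
force: [0.3, 0.5, -2.5]
opening: 0.0064
gripper_force: 30.0
```

View pics/w_h2.png

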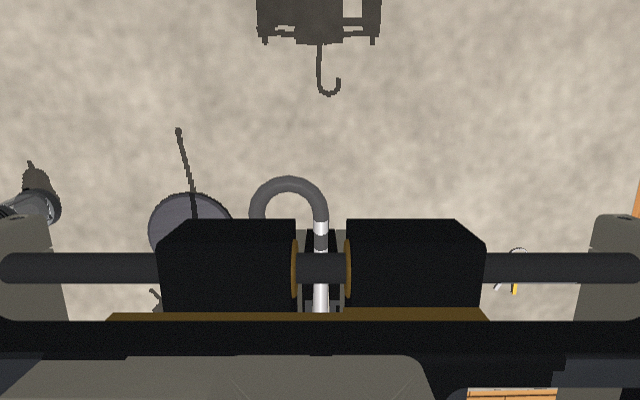

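The hook is held, with the near loop at about (290,190) px. I'll check its tilt from depth.

```bash
python3 - <<'E'
from h import *
P=np.load('w_h2.npy');p=P[170:225,240:332].reshape(-1,3);p=p[np.isfinite(p[:,0])&(p[:,2]>.3)]
print(obs()['tool_pos'],len(p),p.min(0),p.max(0),np.median(p,0))
n=np.linalg.lstsq(np.c_[p[:,:2]-p[:,:2].mean(0),np.ones(len(p))],p[:,2],rcond=None)[0];print(n)
q=P[225:310,313:328].reshape(-1,3);q=q[(q[:,2]>.3)];print(len(q), q[::60])
E
```

```text
[0.43354474 0.23477589 0.4277625 ] 2248 [0.39441091 0.20034564 0.40766125] [0.42078374 0.23990707 0.48317068] [0.40300984 0.22220395 0.41223671]
[-2.16150766  0.21371249  0.42349395]
1272 [[0.42120851 0.23231997 0.41014859]
 [0.42340439 0.23225665 0.40990454]
 [0.42429865 0.23229019 0.41309082]
 [0.42420138 0.23239182 0.41857439]
 [0.42558334 0.23238306 0.42014241]
 [0.42688814 0.23237834 0.42181982]
 [0.42872438 0.23233624 0.42221676]
 [0.40285594 0.23413542 0.48341694]
 [0.40208482 0.23423016 0.48751771]
 [0.40323887 0.23419737 0.48741642]
 [0.40344576 0.23422465 0.48923441]
 [0.40378404 0.23424218 0.4907079 ]
 [0.40522155 0.23444003 0.49004363]
 [0.40657469 0.23439768 0.48957427]
 [0.40855191 0.23432276 0.48802544]
 [0.45303362 0.23304942 0.41245472]
 [0.45603382 0.23296488 0.41125744]
 [0.4576188  0.23293745 0.41249144]
 [0.45956504 0.23289547 0.41310705]
 [0.46335249 0.23278156 0.41081667]
 [0.46506192 0.23274931 0.41185795]
 [0.46789697 0.23267365 0.4111848 ]]
```

```bash
python3 - <<'E'
from h import *
for n in('top0','side0'):
    P=np.load(n+'.npy').reshape(-1,3)
    k=(P[:,0]>.5)&(P[:,0]<.68)&(abs(P[:,1])<.06)
    b=P[k&(P[:,2]>.328)&(P[:,2]<.36)];print(n,'ball',len(b),b.min(0),b.max(0),np.median(b,0))
    a=P[k&(P[:,2]>.29)&(P[:,2]<.325)&(P[:,0]>.55)&(P[:,0]<.63)]
    print('arm',len(a),cv2.fitLine(a[:,:2].astype(np.float32),cv2.DIST_HUBER,0,.01,.01).ravel(),np.percentile(a[:,2],[5,50,95]))
    u=P[k&(P[:,2]>.05)&(P[:,2]<.25)];print('upright',len(u),np.median(u,0))
    g=P[k&(P[:,2]>.007)&(P[:,2]<.018)];print('foot',(np.percentile(g,1,axis=0)+np.percentile(g,99,axis=0))/2)
A=np.load('w_lan.npy').reshape(-1,3);k=(A[:,0]>.6)&(A[:,0]<.68)&(abs(A[:,1])<.04)&(A[:,2]>.05)&(A[:,2]<.28);print('wl upright',k.sum(),np.median(A[k],0))
A=np.load('w_h2.npy').reshape(-1,3);k=(A[:,0]>.5)&(A[:,0]<.6)&(abs(A[:,1])<.06)&(A[:,2]>.2)&(A[:,2]<.35);print('wh2',k.sum())
E
```

```text
top0 ball 25 [ 0.53727175 -0.0110032   0.32862866] [0.54730691 0.00070915 0.34117835] [ 0.54195041 -0.00403608  0.33507935]
arm 125 [0.9902513  0.13929254 0.59002006 0.00185396] [0.31110031 0.31574514 0.32002212]
upright 0 [nan nan nan]
foot [5.83029238e-01 1.62248017e-04 1.21149988e-02]
side0 ball 33 [ 0.53473624 -0.00803389  0.32809931] [0.54559657 0.00202112 0.3393046 ] [ 0.53918182 -0.00108746  0.33450363]
arm 152 [0.9897509  0.14280462 0.59026307 0.00569767] [0.3098651  0.31495309 0.31840547]
upright 225 [0.64940919 0.01499407 0.15902741]
foot [ 5.79239367e-01 -1.56104409e-05  1.15046234e-02]
wl upright 405 [0.64707411 0.0074799  0.13074338]
wh2 0
  return _methods._mean(a, axis=axis, dtype=dtype,
  ret = um.true_divide(
```

```bash
python3 drive.py '[[-0.01,-0.055,0,5,0],[-0.02,-0.11,0,10.8,0],[-0.03,-0.165,0,10.8,0],[-0.038,-0.21,0,10.8,0],[-0.0416,-0.235,0,10.8,0],[-0.0416,-0.24,0,10.8,0],[-0.0416,-0.24,0.03,10.8,0],[-0.0416,-0.24,0.03,10.8,0]]'
python3 - <<'E'
from h import *
o=obs();print(o['tool_pos'],o['orientation'])
f,P,s=snap('side');np.save('side1.npy',P);a=f[80:230,230:430,::-1]
f,P,s=snap('top');np.save('top1.npy',P);b=f[150:300,220:420,::-1]
cv2.imwrite('pics/c2.png',cv2.resize(np.hstack([a,b]),(800,300),interpolation=cv2.INTER_CUBIC))
E
```

```text
clock: 7.72
tool_pos: [0.4685, -0.0061, 0.3939]
orientation: [-179.9, -0.3, 168.0]
force: [-0.8, -0.2, -0.9]
opening: 0.0066
gripper_force: 30.0
[ 0.46849723 -0.00609943  0.39391156] [-179.88047581   -0.28218297  167.9544312 ]
```

View pics/c2.png

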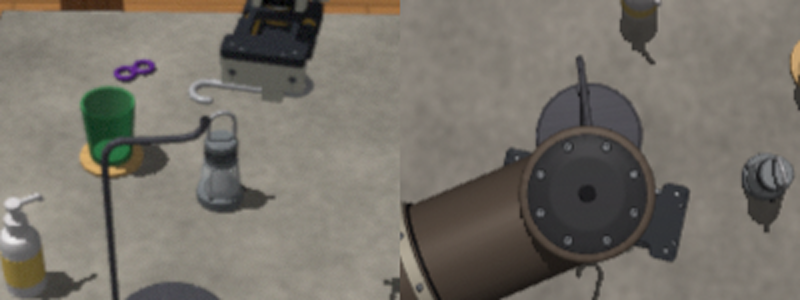

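The side view shows the loop at about (330,126) px above the ball at about (332,141) px. I'll compare the two within this same camera to cancel calibration bias.

```bash
python3 - <<'E'
from h import *
P=np.load('side1.npy').reshape(-1,3)
k=(P[:,0]>.49)&(P[:,0]<.7)&(abs(P[:,1])<.06)
h=P[k&(P[:,2]>.352)&(P[:,2]<.40)&(P[:,0]>.5)];b=P[k&(P[:,2]>.329)&(P[:,2]<.35)]
print('hook',len(h),np.percentile(h,[2,50,98],axis=0).round(4));print(np.array(sorted(h.tolist())).round(3)[::8])
print('ball',len(b),np.percentile(b,[2,50,98],axis=0).round(4))
E
```

```text
hook 142 [[ 0.5036 -0.02    0.3679]
 [ 0.539  -0.011   0.3734]
 [ 0.5559  0.0159  0.3761]]
[[ 0.502 -0.01   0.37 ]
 [ 0.506 -0.011  0.374]
 [ 0.512 -0.011  0.376]
 [ 0.519 -0.014  0.371]
 [ 0.525 -0.013  0.374]
 [ 0.529 -0.016  0.373]
 [ 0.533  0.012  0.372]
 [ 0.535  0.011  0.374]
 [ 0.537  0.011  0.374]
 [ 0.539  0.011  0.374]
 [ 0.541  0.014  0.375]
 [ 0.543  0.006  0.373]
 [ 0.545  0.01   0.375]
 [ 0.547  0.01   0.375]
 [ 0.549  0.01   0.375]
 [ 0.551  0.01   0.37 ]
 [ 0.554  0.008  0.371]
 [ 0.556  0.005  0.372]]
ball 32 [[ 5.348e-01 -6.000e-03  3.302e-01]
 [ 5.401e-01 -3.000e-04  3.362e-01]
 [ 5.455e-01  3.600e-03  3.397e-01]]
```

```bash
python3 drive.py '[[-0.003,0.001,0,0,0],[-0.003,0.001,0.015,0,0],[-0.003,0.001,0.03,0,0],[-0.005,0.002,0.04,0,0],[-0.0065,0.0025,0.048,0,0],[-0.0065,0.0025,0.048,0,0]]'
python3 - <<'E'
from h import *
f,P,s=snap('side')
P=P.reshape(-1,3);F=f.reshape(-1,3);k=(P[:,0]>.49)&(P[:,0]<.6)&(abs(P[:,1])<.06)&(P[:,2]>.305)&(P[:,2]<.36)
br=F.min(1)>110;h=P[k&br];b=P[k&~br]
print(len(h),np.percentile(h,[2,50,98],axis=0).round(4));b=b[b[:,2]>.329];print('ball',len(b),np.percentile(b,[2,50,98],axis=0).round(4))
cv2.imwrite('pics/c3.png',cv2.resize(f[100:200,280:420,::-1],(700,500),interpolation=cv2.INTER_CUBIC))
E
```

```text
clock: 8.57
tool_pos: [0.4766, -0.0054, 0.3479]
orientation: [-180.0, -0.1, 167.9]
force: [0.1, -0.9, -1.6]
opening: 0.0068
gripper_force: 30.0
60 [[ 0.5381 -0.0182  0.3228]
 [ 0.5566  0.0008  0.3284]
 [ 0.5649  0.0154  0.3308]]
ball 33 [[ 4.901e-01 -7.800e-03  3.296e-01]
 [ 5.392e-01  1.000e-04  3.350e-01]
 [ 5.455e-01  1.200e-02  3.397e-01]]
```

View pics/c3.png

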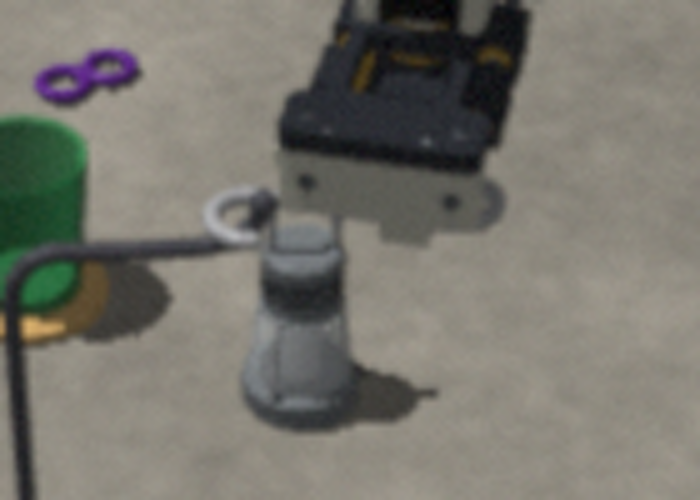

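```bash
python3 drive.py '[[0,0,0.006,0,0],[0,0,0.012,0,0],[-0.001,0,0.02,0,0],[-0.002,0.001,0.028,0,0],[-0.004,0.001,0.036,0,0],[-0.005,0.002,0.042,0,0],[-0.005,0.002,0.042,0,0]]'
python3 - <<'E'
from h import *
f,P,s=snap('side')
cv2.imwrite('pics/c4.png',cv2.resize(f[100:200,280:420,::-1],(700,500),interpolation=cv2.INTER_CUBIC))
E
```

```text
clock: 9.5
tool_pos: [0.4825, -0.0043, 0.3064]
orientation: [-180.0, 0.0, 167.9]
force: [1.2, -0.3, 3.1]
opening: 0.0067
gripper_force: 30.2
```

View pics/c4.png

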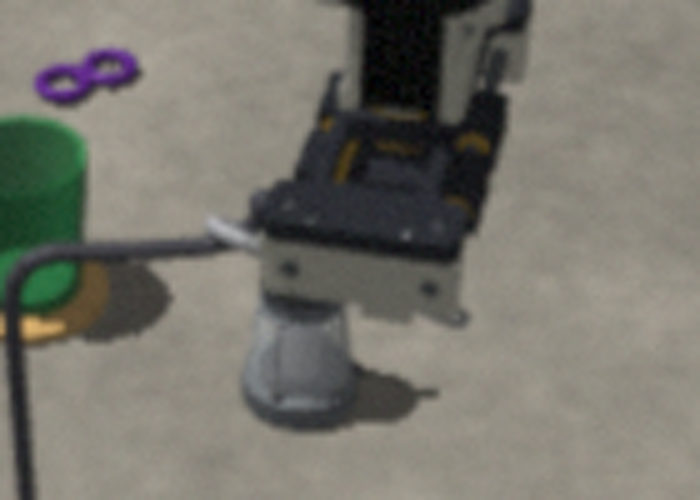

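```bash
python3 drive.py '[[0,0,0,0,0.03],[0,0,0,0,0.06],[0,0,0,0,0.06],[0.02,0,-0.01,0,0.06],[0.05,0,-0.03,0,0.06],[0.05,0,-0.09,0,0.06],[0.05,0,-0.14,0,0.06],[0.05,0,-0.16,0,0.088]]'
python3 drive.py '[[0,0,0,0,0.088],[0,0,0,0,0.088],[0,0,0,0,0.088],[0,0,0,0,0.088],[0,0,0,0,0.088],[0,0,0,0,0.088],[0,0,0,0,0.088],[0,0,0,0,0.088]]'
python3 - <<'E'
from h import *
f,P,s=snap('side');np.save('side2.npy',P)
cv2.imwrite('pics/side2.png',f[...,::-1])
cv2.imwrite('pics/c5.png',cv2.resize(f[100:270,260:420,::-1],(560,595),interpolation=cv2.INTER_CUBIC))
E
```

```text
clock: 10.55
tool_pos: [0.4333, 0.006, 0.4697]
orientation: [179.9, 0.2, 168.0]
force: [-0.8, -0.2, -0.8]
opening: 0.0651
gripper_force: 0.0
clock: 11.55
tool_pos: [0.4331, 0.0061, 0.4666]
orientation: [180.0, 0.0, 167.9]
force: [-0.7, 0.5, -0.4]
opening: 0.0873
gripper_force: 0.0
```

View pics/c5.png

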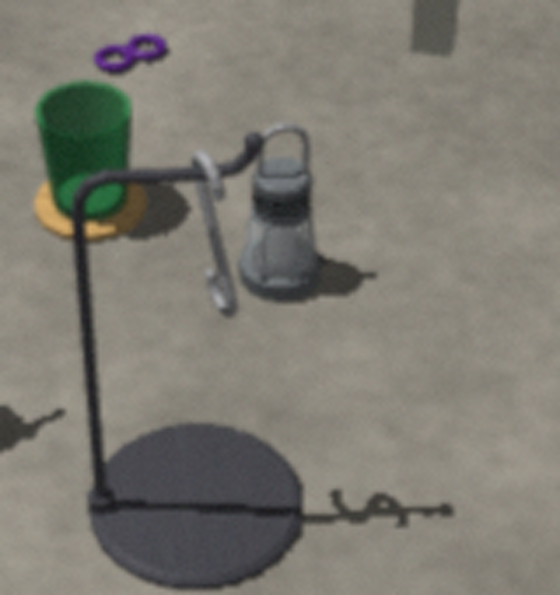

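Stage 1 is done: the hook hangs vertically on the arm, with its upper loop at c5 (207,165) and lower loop at (220,290). Turning the gripper, then measuring the hook.

```bash
python3 drive.py '[[0,0,0,-10,0.088],[0,0,0,-20,0.088],[0,0,0,-30,0.088],[0,0,0,-40,0.088],[0,0,0,-50,0.088],[0,0,0,-60,0.088],[0,0,0,-70,0.088],[0,0,0,-80,0.088]]'|head -3
python3 drive.py '[[0,0,0,-10,0.088],[0,0,0,-20,0.088],[0,0,0,-30.3,0.088],[0,0,0,-30.3,0.088]]'|head -3
cat > hk.py <<'E'
from h import *
def hook(n='side'):
    f,P,s=snap(n);P=P.reshape(-1,3);F=f.reshape(-1,3)
    k=(P[:,0]>.5)&(P[:,0]<.66)&(abs(P[:,1]+.01)<.06)&(P[:,2]>.17)&(P[:,2]<.345)&(F.min(1)>95)
    return P[k]
E
python3 - <<'E'
from hk import *
o=obs();print(o['tool_pos'],o['joint_pos'])
h=hook();print(len(h))
S=np.array([.9895,.1437]);N=np.array([-.1437,.9895]);B=np.array([.540,-.0055])
q=np.c_[(h[:,:2]-B)@S-.041,(h[:,:2]-B)@N,h[:,2]]
for z in np.arange(.18,.34,.01):
    m=abs(q[:,2]-z)<.005
    if m.sum(): print(round(z,3),m.sum(),q[m].min(0).round(4),q[m].max(0).round(4),np.median(q[m],0).round(4))
E
```

```text
clock: 12.6
tool_pos: [0.4331, 0.0061, 0.4665]
orientation: [180.0, -0.0, -111.7]
clock: 13.1
tool_pos: [0.4331, 0.0061, 0.4666]
orientation: [-180.0, 0.0, -81.8]
[0.43311625 0.0060596  0.4665759 ] [ 2.70834858e+01 -7.12444159e+00 -4.17392887e+00 -3.84346611e-04
 -9.29490271e+01 -1.89081057e+01]
196
0.2 21 [-0.0194 -0.006   0.197 ] [-0.0079  0.024   0.2041] [-0.0132  0.0051  0.2016]
0.21 18 [-0.0215 -0.0079  0.2056] [0.066  0.0252 0.2142] [-0.0105 -0.0037  0.2083]
0.22 15 [-0.0223 -0.0079  0.215 ] [-0.0061  0.0244  0.2248] [-0.0172  0.0202  0.2204]
0.23 14 [-0.0206  0.0138  0.2256] [-0.0134  0.0224  0.2349] [-0.0174  0.0186  0.2318]
0.24 14 [-0.0184  0.0108  0.2365] [-0.0118  0.0181  0.2449] [-0.0156  0.0164  0.2411]
0.25 11 [-0.0187  0.0104  0.2451] [-0.0119  0.0159  0.2536] [-0.014   0.0115  0.2486]
0.26 3 [-0.0172  0.0044  0.255 ] [-0.0149  0.008   0.2649] [-0.0168  0.0054  0.2552]
0.27 3 [-0.0154 -0.0017  0.2663] [-0.0068  0.0036  0.2742] [-0.0151  0.001   0.267 ]
0.28 13 [-0.0137 -0.0069  0.2754] [-0.0068  0.0004  0.2845] [-0.0096 -0.0029  0.2801]
0.29 17 [-0.0121 -0.0118  0.2853] [-0.0051 -0.0015  0.2942] [-0.0076 -0.0068  0.2884]
0.3 5 [-0.0098 -0.0115  0.2951] [-0.0036 -0.0068  0.2973] [-0.0076 -0.0081  0.2953]
0.31 18 [-0.0262 -0.0129  0.3054] [-0.004   0.0207  0.3149] [-0.0151  0.015   0.3114]
0.32 42 [-0.0393 -0.0077  0.3152] [0.0188 0.0159 0.3247] [-0.0116  0.0052  0.3203]
0.34 1 [-0.0442 -0.0015  0.337 ] [-0.0442 -0.0015  0.337 ] [-0.0442 -0.0015  0.337 ]
```

```bash
python3 - <<'E'
from hk import *
f,P,s=snap('wrist');o=obs()
T=(P.reshape(-1,3)-o['tool_pos'])@toolR(o);T=T[np.isfinite(T[:,0])]
for z0 in np.arange(-.07,.03,.008):
    m=T[(T[:,2]>z0)&(T[:,2]<z0+.008)&(abs(T[:,1])<.1)&(abs(T[:,0])<.09)]
    if len(m):
        y=abs(m[:,1]);print(round(z0,3),len(m),'x max/98/min',m[:,0].max().round(4),np.percentile(m[:,0],[2,50,98]).round(4),'|y|',np.percentile(y,[2,98]).round(4))
A=P.reshape(-1,3);k=(A[:,0]>.5)&(A[:,0]<.6)&(abs(A[:,1])<.06)&(A[:,2]>.17)&(A[:,2]<.36);print(k.sum(),A[k].min(0) if k.any() else 0,A[k].max(0) if k.any() else 0)
E
```

```text
-0.07 22909 x max/98/min 0.0388 [-0.0036  0.0276  0.0381] |y| [0.0076 0.0738]
-0.062 17319 x max/98/min 0.0389 [0.0151 0.0299 0.0383] |y| [0.0015 0.0745]
-0.054 4898 x max/98/min 0.039 [-0.0175  0.0377  0.0386] |y| [0.0393 0.0845]
-0.046 1244 x max/98/min 0.039 [0.0013 0.0119 0.0386] |y| [0.047  0.0869]
-0.038 756 x max/98/min 0.0131 [-0.0038  0.005   0.0118] |y| [0.047  0.0487]
-0.03 921 x max/98/min 0.0083 [-0.0093 -0.0004  0.0068] |y| [0.0438 0.0482]
-0.022 761 x max/98/min 0.0041 [-0.0101 -0.0035  0.0035] |y| [0.0434 0.0477]
-0.014 324 x max/98/min 0.0113 [-0.0098 -0.0042  0.0112] |y| [0.0434 0.0601]
-0.006 607 x max/98/min 0.0113 [-0.0096  0.0104  0.0111] |y| [0.0436 0.0597]
0.002 674 x max/98/min 0.0113 [0.0049 0.0101 0.0111] |y| [0.0436 0.059 ]
0.01 581 x max/98/min 0.0113 [0.0017 0.0104 0.0111] |y| [0.0436 0.0591]
0.018 274 x max/98/min 0.0111 [-0.002   0.0083  0.0109] |y| [0.0435 0.0588]
1820 [ 0.53361263 -0.01990369  0.19621995] [0.59999404 0.02058801 0.34016951]
```

```bash
python3 drive.py '[[0.018,-0.05,0,0,0.088],[0.036,-0.1,0,0,0.088],[0.0477,-0.133,0.02,0,0.088],[0.0477,-0.133,0.066,0,0.088],[0.0477,-0.133,0.066,0,0.088],[0.0477,-0.133,0.066,0,0.088]]'|head -3
cat > wv.py <<'E'
from h import *
f,P,s=snap('wrist');o=obs();print(o['tool_pos'])
A=P.reshape(-1,3);F=f.reshape(-1,3);R=toolR(o)
T=(A-o['tool_pos'])@R
k=(abs(T[:,1])<.042)&(A[:,2]>.18)&(A[:,2]<.346)&(abs(T[:,0])<.09)
T=T[k];Z=A[k][:,2];b=F[k].min(1)>95
for z in np.arange(.195,.345,.01):
    for nm,m in(('hook',b),('dark',~b)):
        m=m&(abs(Z-z)<.005)
        if m.sum()>3: print(round(z,3),nm,m.sum(),'x',np.percentile(T[m,0],[3,50,97]).round(4),'y',np.percentile(T[m,1],[3,50,97]).round(4))
E
python3 wv.py
```

```text
clock: 13.95
tool_pos: [0.572, -0.0223, 0.4027]
orientation: [-179.9, -0.0, -81.8]
[ 0.57213234 -0.02210239  0.40330498]
0.195 hook 16 x [-0.0247 -0.0213 -0.0173] y [0.004  0.0067 0.0115]
0.195 dark 12 x [-0.0268 -0.0214 -0.0147] y [0.0077 0.012  0.0142]
0.205 hook 62 x [-0.0249 -0.0182 -0.0126] y [0.0032 0.0077 0.0119]
0.205 dark 86 x [-0.0331 -0.0288 -0.0081] y [0.006  0.0108 0.0155]
0.215 hook 46 x [-0.0346 -0.0063 -0.0033] y [-0.0007  0.0023  0.0153]
0.215 dark 18 x [-0.0339 -0.0204 -0.0026] y [0.0018 0.0095 0.0158]
0.225 dark 13 x [-0.0378 -0.035  -0.0302] y [0.0116 0.0141 0.0154]
0.235 dark 10 x [-0.0342 -0.0312 -0.0273] y [0.0111 0.0128 0.0137]
0.245 dark 15 x [-0.0306 -0.0277 -0.0231] y [0.0081 0.0104 0.0116]
0.255 dark 17 x [-0.028  -0.0235 -0.0194] y [0.0061 0.0083 0.0094]
0.265 dark 18 x [-0.0229 -0.0195 -0.0159] y [0.0033 0.0062 0.0073]
0.275 dark 19 x [-0.0198 -0.016  -0.012 ] y [0.0024 0.0044 0.0053]
0.285 dark 21 x [-0.016  -0.012  -0.0077] y [0.0007 0.0026 0.0035]
0.295 dark 24 x [-0.0113 -0.0075 -0.0028] y [-0.002   0.0006  0.0018]
0.305 hook 6 x [-0.0347 -0.0317 -0.0179] y [-0.0327  0.0074  0.0099]
0.305 dark 55 x [-0.0322 -0.0024 -0.0013] y [-0.0078 -0.0034  0.0088]
0.315 hook 60 x [-0.021  -0.0173 -0.0087] y [-0.0365 -0.0118  0.0236]
0.315 dark 1040 x [-0.0252 -0.0195 -0.0042] y [-0.04   -0.0106  0.0173]
0.325 hook 8 x [-0.0276 -0.0175 -0.0136] y [-0.0019 -0.0012  0.0287]
0.325 dark 432 x [-0.0273 -0.019  -0.0101] y [-0.0047  0.0016  0.0253]
0.335 hook 4 x [-0.0194 -0.0172 -0.0161] y [0.0317 0.0337 0.0353]
0.335 dark 196 x [-0.0213 -0.0184 -0.0154] y [0.0235 0.0287 0.0344]
```

```bash
python3 drive.py '[[0.0025,-0.002,0.03,0,0.088],[0.0025,-0.002,0.06,0,0.088],[0.0025,-0.002,0.08,0,0.088],[0.0025,-0.002,0.09,0,0.088],[0.0025,-0.002,0.09,0,0.088]]'
python3 drive.py '[[0,0,0,0,0.03],[0,0,0,0,0.03],[0,0,0,0,0.03],[0,0,0,0,0.0],[0,0,0,0,0.0],[0,0,0,0,0.0],[0,0,0,0,0.0]]'
python3 wv.py
```

```text
clock: 14.62
tool_pos: [0.5742, -0.0241, 0.3117]
orientation: [-179.9, -0.0, -81.8]
force: [-0.6, 0.6, 1.0]
opening: 0.0876
gripper_force: 0.0
clock: 15.5
tool_pos: [0.574, -0.0243, 0.3105]
orientation: [180.0, -0.0, -81.8]
force: [-0.8, 0.2, -0.1]
opening: 0.0232
gripper_force: 0.0
[ 0.57391435 -0.02427912  0.31053503]
0.195 hook 20 x [-0.0338 -0.0283 -0.0237] y [-0.0005  0.003   0.0074]
0.195 dark 31 x [-0.0331 -0.0261 -0.0197] y [-0.0025  0.0038  0.0063]
0.205 hook 137 x [-0.0375 -0.0317 -0.0207] y [-0.0002  0.003   0.0086]
0.205 dark 105 x [-0.0382 -0.0276 -0.0104] y [-0.0033  0.0022  0.0091]
0.215 hook 47 x [-0.0143 -0.0114 -0.0092] y [-0.0057 -0.0031 -0.0009]
0.215 dark 47 x [-0.0152 -0.0105 -0.0082] y [-0.0068 -0.0031  0.0006]
0.285 dark 35 x [0.0078 0.0091 0.0096] y [-0.0149  0.0119  0.015 ]
0.295 hook 238 x [0.0103 0.0107 0.0111] y [-0.0247  0.0154  0.0252]
0.295 dark 252 x [0.0014 0.0092 0.0111] y [-0.0238  0.0001  0.0247]
0.305 hook 364 x [0.0057 0.0106 0.0111] y [-0.0233 -0.0003  0.0236]
0.305 dark 235 x [0.0052 0.0093 0.011 ] y [-0.0213 -0.0115  0.0196]
0.315 hook 351 x [-0.02   -0.0075  0.011 ] y [-0.0212 -0.0031  0.0215]
0.315 dark 546 x [-0.0206 -0.0096  0.0105] y [-0.0147 -0.0018  0.0147]
0.325 hook 113 x [-0.0155 -0.0135 -0.0112] y [-0.0043 -0.0018  0.001 ]
0.325 dark 137 x [-0.0154 -0.0066  0.0006] y [-0.0116  0.0012  0.0118]
0.335 hook 8 x [-0.0061 -0.0021  0.0051] y [-0.0152  0.0154  0.0156]
0.335 dark 759 x [-0.0078 -0.0014  0.0045] y [-0.0153 -0.0114  0.0155]
```

```bash
python3 drive.py '[[0,0,0,0,0.0],[0,0,0,0,0.0],[0,0,0,0,0.0],[0,0,0,0,0.0]]'
python3 wv.py | grep -E "0.2[01]|0.31|0.32"
```

```text
clock: 16.05
tool_pos: [0.5739, -0.0242, 0.3106]
orientation: [-180.0, 0.0, -81.8]
force: [-0.1, -0.5, 1.2]
opening: 0.0068
gripper_force: 29.7
[ 0.57395171 -0.02424066  0.31058738]
0.195 hook 14 x [-0.0316 -0.0267 -0.0241] y [0.0007 0.0031 0.0055]
0.205 hook 82 x [-0.0374 -0.0302 -0.0209] y [0.0015 0.0039 0.0054]
0.205 dark 87 x [-0.0383 -0.0213 -0.0098] y [-0.0001  0.003   0.0062]
0.215 hook 36 x [-0.0126 -0.0103 -0.0081] y [-0.0008  0.0014  0.0036]
0.215 dark 56 x [-0.014  -0.009  -0.0069] y [-0.0023  0.0014  0.0051]
0.315 hook 139 x [-0.0131 -0.0095  0.0109] y [-0.0088  0.0004  0.0092]
0.315 dark 328 x [-0.0194 -0.0078  0.0095] y [-0.0065 -0.0013  0.0066]
0.325 hook 103 x [-0.0151 -0.0133 -0.01  ] y [-0.0013  0.0008  0.0034]
0.325 dark 45 x [-0.0153 -0.0129 -0.005 ] y [-0.0034  0.0025  0.0038]
```

```bash
python3 drive.py '[[0,0,-0.02,0,0],[0,0,-0.045,0,0],[0,0,-0.06,0,0],[0.03,0.01,-0.06,0,0],[0.075,0.03,-0.06,-3,0],[0.125,0.055,-0.06,-6.8,0],[0.17,0.078,-0.06,-6.8,0],[0.191,0.087,-0.06,-6.8,0]]'
cat > wv2.py <<'E'
from h import *
f,P,s=snap('wrist');o=obs();print(o['tool_pos'],o['orientation'],o['opening'])
A=P.reshape(-1,3);F=f.reshape(-1,3);R=toolR(o)
T=(A-o['tool_pos'])@R
k=(abs(T[:,1])<.06)&(T[:,0]>-.09)&(T[:,0]<.13)
T=T[k];b=F[k].min(1)>95;Z=A[k]
for z in np.arange(.04,.135,.008):
    m=(abs(T[:,2]-z)<.004)&(abs(T[:,0]+.02)<.035)&(abs(T[:,1])<.025)
    if m.sum()>3: print('hook zt',round(z,3),m.sum(),'x',np.percentile(T[m,0],[3,50,97]).round(4),'y',np.percentile(T[m,1],[3,50,97]).round(4))
m=(Z[:,2]>.14)&(Z[:,2]<.165)&(T[:,0]>.0);q=T[m]
if len(q)>5: print('bail tool',len(q),np.percentile(q,[3,50,97],axis=0).round(4),cv2.fitLine(q[:,:2].astype(np.float32),cv2.DIST_HUBER,0,.01,.01).ravel())
E
python3 wv2.py
```

```text
clock: 17.1
tool_pos: [0.5144, -0.2276, 0.3709]
orientation: [-179.9, 0.0, -75.1]
force: [1.6, 0.5, -1.4]
opening: 0.0072
gripper_force: 30.0
[ 0.51404671 -0.22883387  0.37077171] [-1.79990240e+02 -2.04677209e-02 -7.50776320e+01] 0.007183720988446019
hook zt 0.04 25 x [-0.0127 -0.0111 -0.01  ] y [-0.0021  0.0003  0.0028]
hook zt 0.048 31 x [-0.0146 -0.0131 -0.012 ] y [-0.0032  0.0003  0.0033]
hook zt 0.056 26 x [-0.0163 -0.015  -0.0141] y [-0.0029  0.0007  0.0035]
hook zt 0.064 22 x [-0.0183 -0.0166 -0.0153] y [-0.0028  0.0008  0.0037]
hook zt 0.072 21 x [-0.0196 -0.0183 -0.0172] y [-0.0025  0.0005  0.0038]
hook zt 0.08 20 x [-0.0219 -0.0201 -0.0188] y [-0.0026  0.0009  0.004 ]
hook zt 0.088 17 x [-0.0233 -0.0219 -0.021 ] y [-0.002   0.0013  0.0042]
hook zt 0.096 117 x [-0.0245  0.0041  0.0077] y [-0.0046 -0.0009  0.0033]
hook zt 0.104 87 x [-0.0259 -0.023   0.0074] y [-0.0027  0.0006  0.0045]
hook zt 0.112 237 x [-0.0211 -0.0133 -0.003 ] y [-0.0039  0.0006  0.0045]
bail tool 218 [[ 0.0304 -0.0184  0.2098]
 [ 0.0332  0.001   0.2144]
 [ 0.0357  0.0204  0.2278]] [1.6821178e-03 9.9999857e-01 3.3185437e-02 8.7402010e-04]
```

```bash
python3 drive.py '[[-0.004,0,0.04,0,0],[-0.004,0,0.09,0,0],[-0.004,0,0.12,0,0],[-0.004,0,0.132,0,0],[-0.004,0,0.132,0,0],[-0.004,0,0.132,0,0]]'
python3 wv2.py
python3 - <<'E'
from h import *
f,P,s=snap('wrist');cv2.imwrite('pics/c6.png',f[...,::-1])
E
```

```text
clock: 17.9
tool_pos: [0.5151, -0.222, 0.2401]
orientation: [-179.9, -0.1, -74.9]
force: [0.5, -0.1, 0.7]
opening: 0.0072
gripper_force: 30.0
[ 0.51506355 -0.221998    0.240117  ] [-1.79866070e+02 -6.08830705e-02 -7.49417073e+01] 0.007102394311884969
hook zt 0.04 24 x [-0.0111 -0.0099 -0.0089] y [-0.0019  0.0006  0.0028]
hook zt 0.048 30 x [-0.013  -0.0118 -0.0108] y [-0.0026  0.0007  0.0039]
hook zt 0.056 30 x [-0.0156 -0.0139 -0.0124] y [-0.0027  0.001   0.0042]
hook zt 0.064 23 x [-0.0167 -0.0155 -0.0142] y [-0.0017  0.0011  0.0043]
hook zt 0.072 19 x [-0.0191 -0.0173 -0.0161] y [-0.0022  0.0011  0.0045]
hook zt 0.08 20 x [-0.0211 -0.0191 -0.018 ] y [-0.0019  0.0015  0.0047]
hook zt 0.088 18 x [-0.0224 -0.0208 -0.0198] y [-0.0013  0.0019  0.0049]
hook zt 0.096 119 x [-0.0237  0.0053  0.0086] y [-0.0042 -0.0002  0.0039]
hook zt 0.104 79 x [-0.0242 -0.0219  0.0086] y [-0.0018  0.0013  0.0052]
hook zt 0.112 242 x [-0.0209 -0.0121 -0.0022] y [-0.0034  0.0006  0.0045]
bail tool 638 [[ 0.0038 -0.0153  0.0793]
 [ 0.0388  0.0012  0.084 ]
 [ 0.0418  0.0225  0.0975]] [ 0.03826681 -0.9992676   0.03884463  0.004219  ]
```

View pics/c6.png

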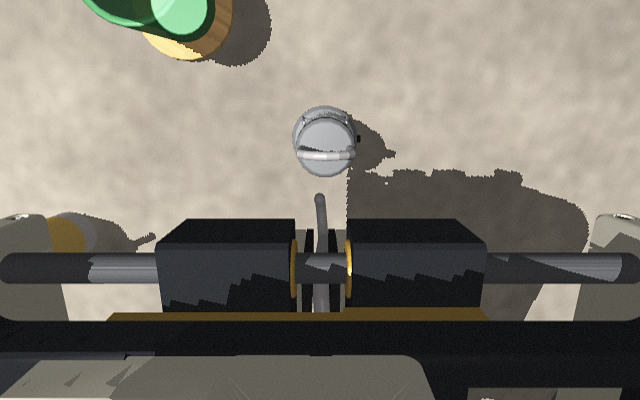

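The tip, at (320,200) px, is lined up with the bail at (325,155) px. Threading it through, then lifting.

```bash
python3 drive.py '[[0.012,0.003,0,0,0],[0.024,0.003,0,0,0],[0.036,0.003,0,0,0],[0.048,0.003,0,0,0],[0.048,0.003,0,0,0],[0.048,0.003,0,0,0]]'|grep -E "pos|force"
python3 wv2.py | grep -E "bail|0.112|0.096"
python3 drive.py '[[0,0,-0.008,0,0],[0,0,-0.016,0,0],[0,0,-0.022,0,0],[0,0,-0.028,0,0],[0,0,-0.034,0,0],[0,0,-0.04,0,0],[0,0,-0.045,0,0],[0,0,-0.045,0,0]]'
python3 wv2.py
```

```text
tool_pos: [0.5236, -0.2691, 0.2383]
force: [0.4, 0.7, -0.3]
gripper_force: 30.0
hook zt 0.096 171 x [-0.023   0.0033  0.0087] y [-0.0206 -0.0001  0.0202]
hook zt 0.112 213 x [-0.0156 -0.0078 -0.0019] y [-0.0196  0.0007  0.0193]
bail tool 91 [[ 0.0021 -0.004   0.0938]
clock: 19.8
tool_pos: [0.5239, -0.2691, 0.2839]
orientation: [-180.0, -0.0, -75.0]
force: [-0.6, -1.1, -3.7]
opening: 0.0065
gripper_force: 30.0
[ 0.52373051 -0.26901723  0.28353496] [-1.79993783e+02  7.00646365e-03 -7.49636515e+01] 0.006924027776132512
hook zt 0.04 24 x [-0.0115 -0.0101 -0.009 ] y [-0.0016  0.0009  0.0034]
hook zt 0.048 32 x [-0.0135 -0.0119 -0.0107] y [-0.0026  0.0006  0.0039]
hook zt 0.056 27 x [-0.0155 -0.0136 -0.0124] y [-0.0027  0.0016  0.0041]
hook zt 0.064 24 x [-0.0176 -0.0155 -0.014 ] y [-0.0022  0.0007  0.0043]
hook zt 0.072 20 x [-0.0192 -0.0173 -0.0159] y [-0.0019  0.0014  0.0044]
hook zt 0.08 19 x [-0.021  -0.0191 -0.0179] y [-0.002   0.0011  0.0046]
hook zt 0.088 17 x [-0.0223 -0.021  -0.0198] y [-0.0014  0.0019  0.0048]
hook zt 0.096 121 x [-0.0234  0.0052  0.0088] y [-0.0042 -0.0003  0.0042]
hook zt 0.104 231 x [-0.0235 -0.009   0.0076] y [-0.008   0.0005  0.0082]
hook zt 0.112 342 x [-0.0198 -0.0082 -0.0024] y [-0.0167  0.0005  0.0162]
hook zt 0.12 67 x [-0.0101 -0.0061 -0.0052] y [-0.0205  0.0148  0.0208]
hook zt 0.128 40 x [-0.0072 -0.0056 -0.0052] y [-0.0216 -0.      0.021 ]
```

The lantern is lifted (−3.7 N) and the bail sits in the loop. Carrying it gently to the stand.

```bash
python3 drive.py '[[0,0,-0.008,0,0],[0,0,-0.02,0,0],[0,0,-0.035,0,0],[0,0,-0.05,0,0],[0,0,-0.065,0,0],[0,0,-0.08,0,0],[0,0,-0.0885,0,0],[0,0,-0.0915,0,0]]'|grep -E "pos|force"
python3 drive.py '[[-0.003,-0.0015,0,0,0],[-0.010,-0.005,0,0,0],[-0.02,-0.01,0,0,0],[-0.033,-0.0165,0,1,0],[-0.046,-0.023,0,2,0],[-0.06,-0.03,0,3,0],[-0.074,-0.037,0,4,0],[-0.088,-0.044,0,5,0]]'|grep -E "pos|force|ori"
python3 drive.py '[[-0.012,-0.0075,0,0.6,0],[-0.026,-0.0152,0,1.2,0],[-0.039,-0.0226,0,1.8,0],[-0.052,-0.03,0,1.8,0],[-0.065,-0.0375,0,1.8,0],[-0.078,-0.045,0,1.8,0],[-0.09,-0.052,0,1.8,0],[-0.1,-0.057,0,1.8,0]]'|grep -E "pos|force|ori|clock"
python3 wv2.py | head -1
```

```text
tool_pos: [0.5238, -0.269, 0.3756]
force: [0.3, -0.1, -4.4]
gripper_force: 30.0
tool_pos: [0.5435, -0.1713, 0.3749]
orientation: [180.0, 0.0, -80.0]
force: [-0.4, 0.3, -3.5]
gripper_force: 30.0
clock: 22.85
tool_pos: [0.5824, -0.0633, 0.375]
orientation: [180.0, 0.0, -81.7]
force: [0.4, 0.5, -3.7]
gripper_force: 30.0
[ 0.58269081 -0.06250752  0.37487131] [-1.79995105e+02  1.85280478e-02 -8.17188294e+01] 0.006840576250125805
```

```bash
python3 drive.py '[[-0.010,0.001,0,0,0],[-0.02,0.002,0,0,0],[-0.029,0.0025,0,0,0],[-0.036,0.003,0,0,0],[-0.0392,0.0032,0,0,0],[-0.0392,0.0032,0,0,0],[-0.0392,0.0032,0,0,0],[-0.0392,0.0032,0,0,0]]'|grep -E "pos|force|ori|clock"
python3 - <<'E'
from h import *
f,P,s=snap('wrist');o=obs();print(o['tool_pos'])
A=P.reshape(-1,3);F=f.reshape(-1,3).max(1);T=(A-o['tool_pos'])@toolR(o)
m=(A[:,2]>.305)&(A[:,2]<.325)&(F<110)&(abs(T[:,1])<.09)&(abs(T[:,0])<.06)&(abs(T[:,1])>.008);q=T[m]
print('arm',len(q),np.percentile(q,[3,50,97],axis=0).round(4),cv2.fitLine(q[:,:2].astype(np.float32),cv2.DIST_HUBER,0,.01,.01).ravel())
for z in np.arange(.04,.112,.008):
    m=(abs(T[:,2]-z)<.004)&(abs(T[:,0]+.02)<.035)&(abs(T[:,1])<.025)
    if m.sum()>3: print('hook zt',round(z,3),m.sum(),'x',np.percentile(T[m,0],[3,50,97]).round(4),'y',np.percentile(T[m,1],[3,50,97]).round(4))
f,P,s=snap('side');cv2.imwrite('pics/c7.png',cv2.resize(f[80:250,260:420,::-1],(560,595),interpolation=cv2.INTER_CUBIC))
E
```

```text
clock: 23.9
tool_pos: [0.5733, -0.0263, 0.3752]
orientation: [-180.0, -0.0, -81.8]
force: [-0.3, -3.0, -3.3]
gripper_force: 29.9
[ 0.57333304 -0.02622606  0.3750982 ]Traceback (most recent call last):
  File "<stdin>", line 5, in <module>
    return _quantile_unchecked(
        a, q, axis, out, overwrite_input, method, keepdims, weights)
    return _ureduce(a,
                    func=_quantile_ureduce_func,
    ...<5 lines>...
                    overwrite_input=overwrite_input,
                    method=method)
    r = func(a, **kwargs)
    result = _quantile(arr,
                       quantiles=q,
    ...<2 lines>...
                       out=out,
                       weights=wgt)
    slices_having_nans = np.isnan(arr[-1, ...])
                                  ~~~^^^^^^^^^
IndexError: index -1 is out of bounds for axis 0 with size 0
```

The 3 N side force comes from the slanted shank touching the arm: I came in too high. I'll back off, check the hook's tilt, and enter lower, just above tip clearance.

```bash
python3 drive.py '[[0.005,0,0,0,0],[0.012,0,0,0,0],[0.016,0,0,0,0],[0.016,0,0,0,0],[0.016,0,0.01,0,0],[0.016,0,0.025,0,0],[0.016,0,0.037,0,0],[0.016,0,0.037,0,0]]'|grep -E "pos|force|ori|clock"
python3 - <<'E'
from h import *
f,P,s=snap('wrist');o=obs();print(o['tool_pos'],o['force'])
A=P.reshape(-1,3);F=f.reshape(-1,3).max(1);T=(A-o['tool_pos'])@toolR(o)
for z in np.r_[np.arange(-.012,.03,.006),np.arange(.04,.112,.008)]:
    m=(abs(T[:,2]-z)<.004)&(abs(T[:,0]+.025)<.035)&(abs(T[:,1])<.012)
    if m.sum()>3: print('zt',round(z,3),m.sum(),'x',np.percentile(T[m,0],[3,50,97]).round(4),'y',np.percentile(T[m,1],[3,50,97]).round(4))
m=(A[:,2]>.29)&(A[:,2]<.345)&(abs(T[:,1])>.015)&(abs(T[:,1])<.1)&(T[:,0]<-.02)&(T[:,0]>-.08);q=T[m]
if len(q):print('arm',len(q),np.percentile(q,[3,50,97],axis=0).round(4))
f,P,s=snap('side');cv2.imwrite('pics/c7.png',cv2.resize(f[80:250,260:420,::-1],(560,595),interpolation=cv2.INTER_CUBIC))
E
```

```text
clock: 24.95
tool_pos: [0.5749, -0.0416, 0.3363]
orientation: [179.8, 0.0, -81.7]
force: [-0.8, 0.6, -4.6]
gripper_force: 29.9
[ 0.57542026 -0.04165489  0.33739848] [ 0.65776062  0.56275101 -3.17634088]
zt -0.012 46 x [-0.0165 -0.0136 -0.0057] y [-0.003   0.0015  0.0042]
zt -0.006 460 x [-0.0165 -0.0116  0.0092] y [-0.003   0.0009  0.0044]
zt 0.0 303 x [-0.0118 -0.0074  0.0095] y [-0.0064  0.0004  0.0097]
zt 0.006 208 x [0.0057 0.0089 0.0096] y [-0.0089  0.0044  0.0103]
zt 0.012 107 x [0.0085 0.0091 0.0095] y [-0.0066  0.0046  0.008 ]
zt 0.018 124 x [0.001  0.0089 0.0095] y [-0.0063  0.0044  0.0077]
zt 0.024 62 x [-0.0375  0.009   0.0094] y [-0.0061 -0.0033  0.0075]
zt 0.04 17 x [-0.0112 -0.01   -0.0094] y [-0.001   0.0016  0.0037]
zt 0.048 29 x [-0.0138 -0.012  -0.0107] y [-0.0019  0.0011  0.0047]
zt 0.056 26 x [-0.0152 -0.0138 -0.0126] y [-0.0015  0.0017  0.0048]
zt 0.064 24 x [-0.0177 -0.0156 -0.0144] y [-0.0016  0.0018  0.005 ]
zt 0.072 20 x [-0.0192 -0.0176 -0.0164] y [-0.0011  0.0025  0.0052]
zt 0.08 20 x [-0.0207 -0.0191 -0.018 ] y [-0.0011  0.0019  0.0053]
zt 0.088 16 x [-0.0224 -0.0212 -0.0202] y [-0.0006  0.0031  0.0056]
zt 0.096 111 x [-0.0236  0.0046  0.0081] y [-0.0031  0.0005  0.0048]
zt 0.104 137 x [-0.0248 -0.0102  0.0082] y [-0.0047  0.0013  0.0066]
```

View pics/c7.png

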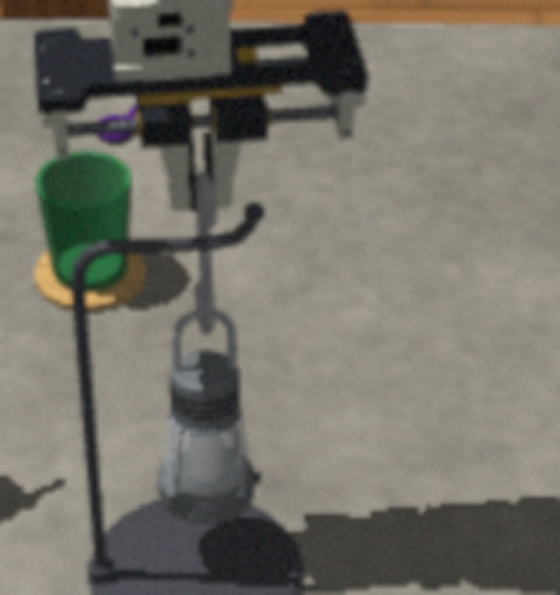

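```bash
python3 drive.py '[[-0.004,0,0,0,0],[-0.009,-0.001,0,0,0],[-0.013,-0.001,0,0,0],[-0.0155,-0.001,0,0,0],[-0.0155,-0.001,0,0,0],[-0.0155,-0.001,0,0,0]]'|grep -E "pos|force|ori|clock"
python3 drive.py '[[0,0,0.005,0,0],[0,0,0.01,0,0],[0,0,0.015,0,0],[0,0,0.02,0,0],[0,0,0.024,0,0],[0,0,0.026,0,0],[0,0,0.026,0,0]]'|grep -E "pos|force|ori|clock"
```

```text
clock: 25.8
tool_pos: [0.5744, -0.0262, 0.3381]
orientation: [-180.0, 0.0, -81.8]
force: [0.1, 0.3, -4.3]
gripper_force: 29.9
clock: 26.68
tool_pos: [0.5748, -0.0261, 0.3134]
orientation: [-179.9, -0.0, -81.7]
force: [-3.0, 2.5, 4.5]
gripper_force: 29.9
```

The weight has gone onto the arm. Opening now, then rising straight up.

```bash
python3 drive.py '[[0,0,0,0,0.01],[0,0,0,0,0.014],[0,0,0,0,0.03],[0,0,0,0,0.088],[0,0,0,0,0.088],[0,0,0,0,0.088],[0,0,0,0,0.088],[0,0,0,0,0.088]]'
python3 wv.py | grep -E "hook|dark" | head -24
```

```text
clock: 27.68
tool_pos: [0.5743, -0.0262, 0.3121]
orientation: [-180.0, -0.0, -81.8]
force: [0.1, -0.2, -0.4]
opening: 0.0683
gripper_force: 0.0
0.195 hook 20 x [-0.0123 -0.0096 -0.0078] y [-0.0204 -0.0194 -0.012 ]
0.195 dark 109 x [-0.0208 -0.0102 -0.0082] y [-0.0182  0.0141  0.0201]
0.205 hook 58 x [-0.0225 -0.013  -0.0095] y [-0.0097 -0.0001  0.007 ]
0.205 dark 451 x [-0.0263 -0.0125 -0.0058] y [-0.0134  0.0014  0.0139]
0.215 hook 13 x [-0.0292  0.0018  0.0025] y [-0.003   0.0006  0.006 ]
0.215 dark 132 x [-0.0279  0.0008  0.0049] y [-0.0037 -0.0001  0.0045]
0.225 dark 20 x [-0.0269 -0.0247 -0.0233] y [-0.0011  0.0028  0.0057]
0.235 dark 21 x [-0.0236 -0.0219 -0.0205] y [-0.0011  0.002   0.0054]
0.245 dark 25 x [-0.0212 -0.0194 -0.0175] y [-0.0014  0.0019  0.0051]
0.255 dark 28 x [-0.019  -0.0164 -0.015 ] y [-0.0019  0.0015  0.0045]
0.265 dark 14 x [-0.0153 -0.014  -0.0128] y [-0.001   0.0011  0.0033]
0.285 hook 4 x [-0.0002  0.0047  0.0094] y [-0.0342 -0.034   0.0313]
0.285 dark 56 x [-0.0025  0.0064  0.0095] y [-0.0369 -0.034   0.0369]
0.295 hook 18 x [0.0093 0.0106 0.011 ] y [-0.0414  0.0002  0.0417]
0.295 dark 371 x [-0.0003  0.0091  0.011 ] y [-0.041  -0.0339  0.0407]
0.305 hook 23 x [-0.0227 -0.0223  0.0108] y [-0.041  -0.0146  0.0412]
0.305 dark 501 x [0.0045 0.0093 0.011 ] y [-0.0412 -0.0339  0.0413]
0.315 hook 109 x [-0.0227 -0.0218  0.0106] y [-0.041  -0.0084  0.041 ]
0.315 dark 1038 x [-0.0236 -0.0103  0.0107] y [-0.041  -0.0035  0.0406]
0.325 hook 60 x [-0.0157 -0.0134 -0.0111] y [-0.0005  0.0008  0.0021]
0.325 dark 418 x [-0.016  -0.0075  0.0001] y [-0.0343  0.0008  0.0346]
0.335 dark 1170 x [-0.0095 -0.0021  0.0047] y [-0.038  -0.0341  0.0383]
```

```bash
python3 drive.py '[[0,0,-0.015,0,0.088],[0,0,-0.04,0,0.088],[0,0,-0.08,0,0.088],[0,0,-0.12,0,0.088],[0,0,-0.15,0,0.088],[0,0.06,-0.15,0,0.088],[0,0.12,-0.15,0,0.088],[0,0.15,-0.15,0,0.088]]'|head -2
cat > ck.py <<'E'
from h import *
f,P,s=snap('side');P=P.reshape(-1,3)
k=(abs(P[:,0]-.57)<.06)&(abs(P[:,1]+.005)<.06)
for a,b in((.05,.066),(.125,.152),(.19,.21)):
    q=P[k&(P[:,2]>a)&(P[:,2]<b)&(P[:,0]<.62)];print(round(obs()['clock'],2),a,len(q),np.percentile(q,[3,50,97],axis=0).round(4).tolist() if len(q) else '')
E
for i in 1 2; do python3 ck.py; python3 ck.py; done
```

```text
clock: 28.72
tool_pos: [0.4235, -0.0486, 0.4641]
28.77 0.05 140 [[0.5379, -0.0274, 0.0509], [0.5705, 0.0001, 0.0608], [0.6032, 0.0068, 0.0658]]
28.77 0.125 134 [[0.5476, -0.0157, 0.1268], [0.5696, 0.0021, 0.1396], [0.5933, 0.007, 0.151]]
28.77 0.19 59 [[0.5522, -0.0218, 0.1935], [0.5735, -0.0089, 0.2009], [0.5894, 0.0067, 0.2077]]
28.82 0.05 146 [[0.5355, -0.0238, 0.0512], [0.5691, 0.0058, 0.0612], [0.6031, 0.0127, 0.0657]]
28.82 0.125 141 [[0.5472, -0.008, 0.1255], [0.5682, 0.0054, 0.1389], [0.593, 0.0104, 0.1513]]
28.82 0.19 56 [[0.5521, -0.0201, 0.1915], [0.5733, -0.0055, 0.2015], [0.5893, 0.011, 0.2079]]
28.88 0.05 149 [[0.5343, -0.0184, 0.0508], [0.5686, 0.0133, 0.0611], [0.6003, 0.0213, 0.0658]]
28.88 0.125 142 [[0.5449, -0.0055, 0.1259], [0.568, 0.0112, 0.1394], [0.5902, 0.0169, 0.1514]]
28.88 0.19 56 [[0.5497, -0.0175, 0.1913], [0.5706, -0.003, 0.2018], [0.5869, 0.0126, 0.208]]
28.93 0.05 152 [[0.5316, -0.0048, 0.0508], [0.5658, 0.0242, 0.06], [0.5997, 0.0308, 0.0658]]
28.93 0.125 151 [[0.5445, 0.0044, 0.1254], [0.5657, 0.0175, 0.1389], [0.59, 0.0227, 0.1505]]
28.93 0.19 60 [[0.5496, -0.0128, 0.1918], [0.5706, 0.0001, 0.2005], [0.5866, 0.0174, 0.209]]
```

```bash
for i in 1 2 3; do python3 drive.py '[[0,0,0,0,0.088],[0,0,0,0,0.088],[0,0,0,0,0.088],[0,0,0,0,0.088],[0,0,0,0,0.088],[0,0,0,0,0.088],[0,0,0,0,0.088],[0,0,0,0,0.088]]'|head -1; done; for i in 1 2 3 4 5 6 7 8; do python3 ck.py; done
```

```text
clock: 29.92
clock: 30.92
clock: 31.92
31.98 0.05 102 [[0.5286, 0.0162, 0.0511], [0.5538, 0.0467, 0.0606], [0.5955, 0.0543, 0.0658]]
31.98 0.125 174 [[0.5418, 0.0154, 0.1263], [0.5636, 0.0356, 0.139], [0.5868, 0.0411, 0.1508]]
31.98 0.19 62 [[0.5487, -0.0012, 0.1906], [0.57, 0.0119, 0.2018], [0.5861, 0.0272, 0.209]]
32.02 0.05 67 [[0.5264, 0.0211, 0.0514], [0.5431, 0.0457, 0.0603], [0.5979, 0.0541, 0.0656]]
32.02 0.125 180 [[0.5418, 0.019, 0.1254], [0.5646, 0.0375, 0.1386], [0.5867, 0.043, 0.1509]]
32.02 0.19 59 [[0.5485, -0.0022, 0.1907], [0.5704, 0.0135, 0.2009], [0.5843, 0.0277, 0.2088]]
32.08 0.05 67 [[0.5264, 0.0192, 0.0516], [0.5795, 0.0461, 0.061], [0.5981, 0.0546, 0.0658]]
32.08 0.125 175 [[0.544, 0.0236, 0.1257], [0.5648, 0.0381, 0.1391], [0.5889, 0.043, 0.1513]]
32.08 0.19 62 [[0.549, -0.0013, 0.1911], [0.5702, 0.0135, 0.2011], [0.5859, 0.0282, 0.2093]]
32.12 0.05 88 [[0.5289, 0.0184, 0.0509], [0.549, 0.0469, 0.0593], [0.5978, 0.0544, 0.0658]]
32.12 0.125 179 [[0.544, 0.022, 0.1256], [0.5648, 0.0362, 0.1388], [0.589, 0.0423, 0.1506]]
32.12 0.19 63 [[0.5492, -0.0015, 0.1909]
[... 475 characters left out ...]
675, 0.0286, 0.1387], [0.5919, 0.0346, 0.1502]]
32.23 0.19 59 [[0.551, -0.0068, 0.1922], [0.5726, 0.0078, 0.201], [0.5869, 0.0232, 0.2082]]
32.27 0.05 159 [[0.5364, 0.0001, 0.0509], [0.5657, 0.0322, 0.0608], [0.604, 0.0403, 0.0658]]
32.27 0.125 164 [[0.5468, 0.0099, 0.1256], [0.5687, 0.0243, 0.1387], [0.5919, 0.029, 0.151]]
32.27 0.19 60 [[0.5535, -0.0088, 0.1916], [0.573, 0.0041, 0.2007], [0.5872, 0.0209, 0.2091]]
32.33 0.05 147 [[0.5369, -0.0076, 0.0508], [0.5707, 0.0254, 0.0602], [0.6044, 0.0323, 0.0657]]
32.33 0.125 150 [[0.5471, -0.0003, 0.1265], [0.57, 0.0187, 0.1395], [0.5923, 0.024, 0.1512]]
32.33 0.19 60 [[0.5536, -0.0123, 0.1917], [0.5732, 0.0012, 0.2008], [0.5891, 0.0178, 0.2081]]
```

It's hanging but still swinging in y. I'll let it settle.

```bash
cat > sw.py <<'E'
from h import *
r=[]
for i in range(22):
    f,P,s=snap('side');P=P.reshape(-1,3)
    k=(abs(P[:,0]-.57)<.05)&(abs(P[:,1]-.01)<.07);q=P[k&(P[:,2]>.125)&(P[:,2]<.152)];r.append(np.median(q[:,:2],0))
r=np.array(r);print(obs()['clock'],'y',(r[:,1]*1e3).round(0).tolist(),'x range',np.ptp(r[:,0]))
E
W='[[0,0,0,0,0.088],[0,0,0,0,0.088],[0,0,0,0,0.088],[0,0,0,0,0.088],[0,0,0,0,0.088],[0,0,0,0,0.088],[0,0,0,0,0.088],[0,0,0,0,0.088]]'
for i in 1 2 3 4 5 6 7 8; do python3 drive.py '[[0,0,0,0,0.088],[0,0,0,0,0.088],[0,0,0,0,0.088],[0,0,0,0,0.088],[0,0,0,0,0.088],[0,0,0,0,0.088],[0,0,0,0,0.088],[0,0,0,0,0.088]]' >/dev/null; done; python3 sw.py
```

```text
41.425 y [20.0, 21.0, 22.0, 23.0, 24.0, 24.0, 24.0, 24.0, 24.0, 23.0, 22.0, 21.0, 20.0, 19.0, 20.0, 19.0, 19.0, 19.0, 20.0, 21.0, 22.0, 22.0] x range 0.002628516824401239
```

```bash
python3 -c "
from plant import ctrl
print(ctrl.close_job())"
```

```text
the job is handed in; nothing more can be done
None
```

The S-hook hangs on the stand's arm with the lantern hanging by its bail from the lower loop, swinging only about 2–3 mm when I handed the job in at 41 s. The gripper never came near the bottle, pump dispenser, tumbler or coaster, and the hand-in call returned no verdict.

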